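Brace the sloped block in the tray and hold the moisture probe on its mark

TASK

Pack the slope-topped wooden block and the wooden roller side by side into the small plywood tray, both standing upright right down on its floor, and let go of them. Then take the moisture probe from its stand and hold its spring tip on the pencil cross on the block's sloping face, square to that face and gently, with the plunger pushed in about half way. Finish while still holding it there: do not put the probe down or let go, and leave the saw, the glue bottle and the sanding block where they are.

Things in the scene. Friction and masses are not known exactly. Their poses are not given: they have to be found in the camera images.
- wedge: Loose pale beech block with a sloping top, footprint 48 mm along its x and 44 mm along its y, about 0.1 kg, standing upright. The top slopes 20 degrees: 66 mm high at the -x face, 83.5 mm at the +x face; four upright sides, the foot bevelled by 3 mm. Origin at the centre of the underside, z up. At the start -x (the low side) faces roughly towards the robot, within 0.4 rad.
- mark (a point): Centre of the pencil cross (two 26 mm dark lines) in the middle of the block's sloping top, 74.7 mm straight above the block's origin. Its z axis points out of the sloping face, square to it (leaning 20 degrees from the block's z towards its -x); its y is the block's y.
- roller: Loose plain pale beech cylinder standing on end, 48 mm diameter, 70 mm high, its foot bevelled by 3 mm, about 0.1 kg. Origin at the centre of the underside, z up.
- tray: Open plywood tray fixed to the bench. Outside 68 (x) by 112 (y) by 28 mm high; walls and floor 6 mm thick, so inside 56 x 100 mm: the block (48 x 44 mm, its x along the tray's x) and the roller fit in a row along the tray's y, either at either end, with 8 mm to spare each way. Origin at the centre of the underside, z up. Its -x side faces roughly towards the robot, within 0.35 rad.
- stand: Dark wooden stand for the probe, fixed to the bench: a block 70 x 70 x 60 mm high with an upright hole of about 25 mm through its middle. Origin at the centre of the underside, z up.
- probe: Moisture probe, 130 mm long, 0.15 kg, upright in the stand's hole (lift 60 mm to clear). Grey handle 26 (x) by 34 mm (y), 55 to 130 mm above the origin, its lower end resting on the stand's top; below it a steel nose, diameter 20, from 30 to 55 mm, and a round-ended plunger, diameter 10. Origin: on the axis at the end of the unpushed plunger; z runs from tip to handle. Centre of mass near 80 mm.
- probe_tip (a point): The end of the probe's plunger; moves with the plunger.
- plunger (a joint): How far the probe's spring plunger is pushed into the nose, in m: 0 out, 0.014 fully in (a hard stop). The spring needs about 1 N to start, 4 N at 0.007, 7 N fully in.
- saw: Loose coping saw lying flat on the bench, a black bow 150 x 110 mm with a dark wooden handle 95 mm long that points to its -x; the bow lies to its -y. Leave it alone. Origin at the middle of the blade on the bench.
- glue: Loose white glue bottle standing, 56 mm diameter, 130 mm high. Leave it alone. Origin at the centre of the underside.
- sanding: Loose cork sanding block lying flat, 110 x 60 x 38 mm high. Leave it alone. Origin at the centre of the underside.

How it is judged:
By the outcome, as a careful person would: the job done as asked, in the order asked, and still so for the second after the job is handed in, while the arm keeps its last pose, push and grip.
It also fails if it takes over 61 s, if anything falls off the work surface, if the arm or the gripper's body presses on something with over 40 N, if the wrist force passes 120 N, or if a joint passes its speed limit or range.

ROBOT

A 6-joint arm with a two-finger parallel gripper is mounted at the origin on the work surface. World frame = base frame: x ahead of the robot, y to its left, z up, the work surface at z = 0. Lengths are in mm, angles in rad, forces in N, time in s.
With the tool pointing down it reaches from about 325 to 775 mm from the base axis. Payload 5.5 kg.
Tool frame: the origin (TCP) lies midway between the tips of the shut fingers; the grasp point (between the pads) lies hold_point_z behind it (hold_point_z is the distance from the TCP to the grasp point, in mm); x points along the fingers, y is the direction in which the jaws open and shut, and the axes are right-handed (so a half turn about x gives the same grasp; the last joint's range is limited). The gripper opens to 88 mm and grips with 3 to 60 N. Pads are 20 mm wide; open, the fingers measure 115 mm over their backs; the gripper's body (75 mm by 178 mm) begins 61 mm behind the grasp point.
Start: joints at [1.262, 0.091, 1.231, -0, 1.82, -0.057], TCP at [149.492, 581.092, 222.631] pointing down, gripper open.
Joint ranges: [-2.87, 2.87], [-0.86, 2.18], [0.17, 2.46], [-1.51, 4.65], [0.06, 2.69], [-2.65, 2.65]. Speed limits (rad/s): [2.57, 2.57, 3.01, 3.14, 3.14, 3.14].

INTERFACE

Orientations are given as a unit quaternion [w, x, y, z].
In Python, from bench import * gives the robot as it stands. The module is installed in compiled form; this text tells all that it offers.
- The arm moves only by the shell command python3 -m creep 'ROWS' [FORCE]. ROWS is JSON, one flat list of numbers, 7 for each row, row after row: the shift along the tool's x, y, z in m, then the turn, a rotation vector about the tool's x, y, z in degrees, then the opening, from 0 (shut) to 1 (fully open). In form: [x, y, z, rx, ry, rz, fingers, x, y, z, rx, ry, rz, fingers, ...]. A call has 1 to 12 rows; each row is the pose to reach, as a shift and turn from the pose commanded when the call began, along the tool's axes at that moment; what a row does not reach only later rows make up. A row lasts 1/10 s, in which the tool goes at most 50 mm and 8.59 degrees, less where a joint would pass 70% of its speed; a pose out of reach is approached as far as the arm can. A call with a gripper value outside its range is refused whole. The fingers move at their own pace and stop on an object; FORCE is the grip in N (left out, the last holds). Time passes only in rows, so rows that repeat a pose let the fingers close. It gives the time, the measured TCP pose, the force and the opening at its end, in the units of the state.
- state(): the state, without advancing time (a new reading comes with each control period).
- camera(name): name is "scene" or "top"; returns a dict with "color" (480x640x3 uint8, blue, green, red), "depth" (480x640 float32, mm along the optical axis (not along the pixel's ray), 0 where there is no reading), "fx", "fy", "cx", "cy" (pixels), "rvec" (rotation vector, rad) and "tvec" (3), from world to camera coordinates, as OpenCV has them. Camera axes: x right, y down, z forward; pixel columns grow to the right and rows downward; lengths in mm; the calibration is good to about 2 mm. A picture is of the moment at which its call begins.
- hand_in(): hands the job in, once; it reports no verdict.
The state is a dict: "time": time; "q": joint angles; "dq": joint speeds; "joint_efforts": joint torques, N m; "tcp_pos": TCP position; "eef_rot": TCP orientation; "wrist_force": force on the tool from outside, world axes, zero at the start; "moment": the same for the moment, N m; "width": finger opening in mm.
Only numpy, scipy, OpenCV 4.12 (cv2) and the standard library are available. Lean on these libraries where they do the work, as an engineer would, in place of code of your own. Each camera call takes 0.05 s, during which the arm holds its last target.

## Working session

There is one attempt and no reset: what is moved stays moved. The work goes in short steps, Python scripts to look and compute and a shell command to move; the robot and the scene stay as the last step left them, time stands still between calls to the robot, and variables do not carry over. Pictures are saved under pics/ and viewed, and the job is handed in when it is done.

```bash
mkdir -p pics; python3 - <<'E'
from bench import *
import cv2
print(state())
for n in("scene","top"):
    c=camera(n); cv2.imwrite(f"pics/{n}0.png",c["color"]); print(n,[c[k] for k in("fx","fy","cx","cy","rvec","tvec")])
E
```

```text
{'time': 0.0, 'q': array([ 1.26228832e+00,  9.18400168e-02,  1.23184246e+00, -5.13935132e-06,
        1.81979142e+00, -5.66973134e-02]), 'dq': array([ 0.00236521,  0.00096584,  0.00045667,  0.00072464,  0.0007428 ,
       -0.00072153]), 'joint_efforts': array([-4.30040718e-04, -4.46445107e+01, -4.06448328e+01,  6.96601113e-02,
        2.91394925e-02, -1.53095571e-04]), 'tcp_pos': array([149.41002555, 580.80551754, 221.54267657]), 'eef_rot': array([ 0.70139018,  0.08813951,  0.70162828, -0.08944828]), 'wrist_force': array([-0.04760905,  0.02669782, -0.39953852]), 'moment': array([-0.02366856, -0.06199085, -0.11982397]), 'width': 88.04841437861326}
scene [595.193209713521, 595.193209713521, 313.71455181757267, 232.59019262297144, array([ 1.57045731,  1.93720593, -0.81615254]), array([  69.4677899 , -352.41403236, 1658.24522888])]
top [457.65747652088515, 457.65747652088515, 316.6734151563142, 240.92342880551098, array([ 2.17001218, -2.15626107,  0.14416806]), array([ 72.62656638, 600.14876025, 904.33897436])]
```

View pics/scene0.png

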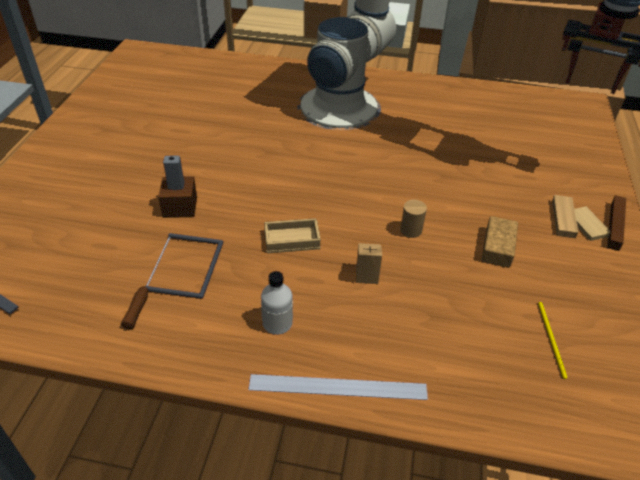

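View pics/top0.png

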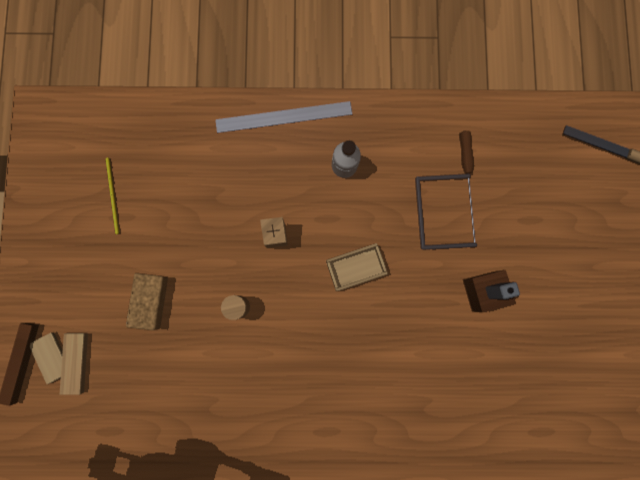

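The top view (far side up, robot's left to the left) shows the wedge at (273,232), the roller at (234,308), the tray at (358,267), the stand at (491,291) with the probe top at (510,290), the glue at (347,158) and the saw at (447,210). Next I'll enlarge crops.

```bash
cat > h.py <<'E'
from bench import *
import numpy as np, cv2
from scipy.spatial.transform import Rotation as R
def proj(c,P):
    K=np.array([[c["fx"],0,c["cx"]],[0,c["fy"],c["cy"]],[0,0,1.]])
    return cv2.projectPoints(np.array(P,float).reshape(-1,3),c["rvec"],c["tvec"],K,None)[0].reshape(-1,2)
def ray(c,u,v,z):
    M=R.from_rotvec(c["rvec"]).as_matrix(); o=-M.T@c["tvec"]
    d=M.T@np.array([(u-c["cx"])/c["fx"],(v-c["cy"])/c["fy"],1]); return o+d*(z-o[2])/d[2]
def cloud(c):
    M=R.from_rotvec(c["rvec"]).as_matrix(); D=c["depth"]; v,u=np.mgrid[:480,:640]
    P=np.stack([(u-c["cx"])/c["fx"]*D,(v-c["cy"])/c["fy"]*D,D],-1)
    return (P-c["tvec"])@M
def crop(c,u,v,w,h,s,name):
    im=c["color"][v:v+h,u:u+w]; im=cv2.resize(im,None,fx=s,fy=s,interpolation=cv2.INTER_CUBIC)
    for i in range(0,w,10): cv2.putText(im,str(u+i),(i*s,10),0,.35,(0,255,255)); cv2.line(im,(i*s,12),(i*s,18),(0,255,255))
    for i in range(0,h,10): cv2.putText(im,str(v+i),(0,i*s+4),0,.35,(0,255,255))
    cv2.imwrite("pics/"+name,im)
def tool():
    s=state(); q=s["eef_rot"]; return s["tcp_pos"],R.from_quat([q[1],q[2],q[3],q[0]])
E
python3 - <<'E'
from h import *
c=camera("top")
crop(c,210,205,190,130,4,"t1.png"); crop(c,410,160,130,160,4 if 0 else 3,"t2.png")
P=cloud(c)
for n,(u,v) in dict(wedge=(273,232),roller=(234,308),trayfloor=(358,267),probe=(511,290),stand=(485,300),glue=(347,158),bench=(300,350)).items(): print(n,P[v,u].round(1))
Z=P[...,2]
# roller top
def reg(u0,u1,v0,v1,z0,z1):
    p=P[v0:v1,u0:u1].reshape(-1,3); return p[(p[:,2]>z0)&(p[:,2]<z1)]
r=reg(210,260,285,335,64,76); print("roller",len(r),r.mean(0),r.min(0),r.max(0))
w=reg(250,300,205,260,58,90); print("wedge",len(w),w.mean(0),cv2.minAreaRect(w[:,:2].astype('f4')))
A=np.c_[w[:,:2],np.ones(len(w))]; k=np.linalg.lstsq(A,w[:,2],rcond=None)[0]; print(k,np.degrees(np.arctan(np.hypot(*k[:2]))),np.arctan2(k[1],k[0]))
t=reg(320,395,235,300,22,34); print("tray",len(t),t.mean(0),cv2.minAreaRect(t[:,:2].astype('f4')))
s=reg(455,530,260,325,50,66); print("stand",len(s),s.mean(0),cv2.minAreaRect(s[:,:2].astype('f4')))
p=reg(455,530,260,325,118,150); print("probe",len(p),p.mean(0),cv2.minAreaRect(p[:,:2].astype('f4')))
E
```

```text
wedge [612.4 163.3  72.8]
roller [463.1 236.6  70.2]
trayfloor [548.7 -11.5   4.7]
probe [ 499.9 -276.9  136. ]
stand [ 481.2 -257.9   58.3]
glue [755.6  18.7 101.6]
bench [3.760e+02 1.093e+02 2.000e-01]
roller 484 [465.43934136 239.07327895  69.83117973] [441.99297578 215.53722733  64.84237276] [488.2517506 262.3813721  74.3576962]
wedge 581 [615.70512518 163.785348    74.33912101] ((615.6607055664062, 163.8809051513672), (48.0771484375, 43.90645980834961), 7.706828594207764)
[ 3.57570943e-01  5.49505761e-02 -1.54819240e+02] 19.888534762732395 0.15248448120510438
tray 489 [549.40679326  -6.21312042  27.2360212 ] ((549.053955078125, -5.9867706298828125), (68.01250457763672, 112.2531967163086), 18.936193466186523)
stand 925 [ 500.22514747 -268.42384704   59.48803295] ((500.5653076171875, -274.9835205078125), (70.22502899169922, 72.47872924804688), 14.187978744506836)
probe 303 [ 500.18526541 -271.79021123  132.81254404] ((500.3873291015625, -273.8246765136719), (25.96293067932129, 33.31916046142578), 13.930957794189453)
```

View crops.

View pics/t1.png

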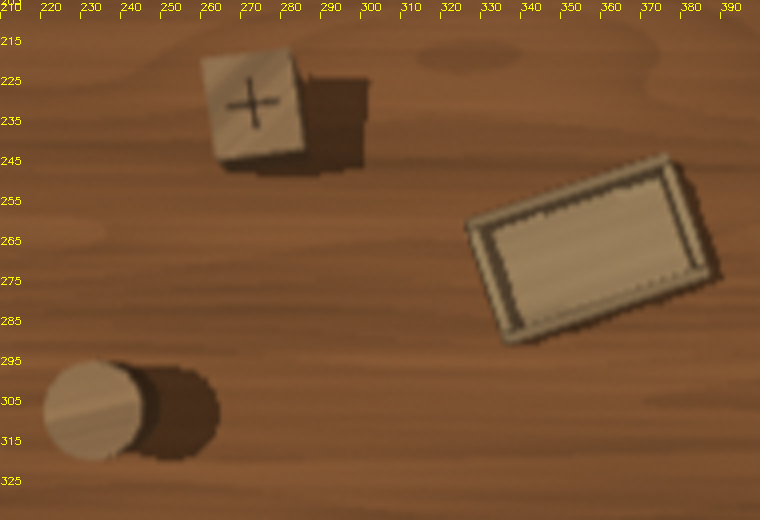

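View pics/t2.png

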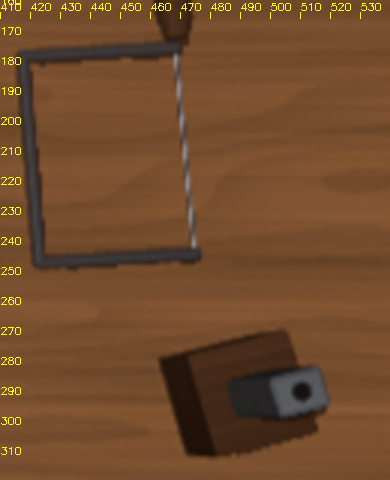

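```bash
cat >> h.py <<'E'
import json
def pose(yaw,tilt=0):
    """tool pointing down, tool y along world yaw (deg); tilt about that"""
    a=np.radians(yaw); x=np.array([0,0,-1.]); y=np.array([np.cos(a),np.sin(a),0]); z=np.cross(x,y)
    return R.from_matrix(np.c_[x,y,z])
def go(p,Rg):
    p0,R0=tool(); d=R0.inv().apply(np.array(p)-p0)/1000; r=np.degrees((R0.inv()*Rg).as_rotvec())
    print("shift",d.round(4),"turn",r.round(2),"rows>=",max(np.linalg.norm(d)/.05,np.linalg.norm(r)/8.59).round(1))
E
python3 - <<'E'
import bench; print([ (k,getattr(bench,k)) for k in dir(bench) if not k.startswith('__')])
from h import *
p,r=tool(); print(p,r.as_matrix().round(3)); y=r.as_matrix()[:,1]; print(np.degrees(np.arctan2(y[1],y[0])))
for yaw in (7.8,187.8): go([615.7,163.9,130],pose(yaw))
E
```

```text
[('MotionError', <class 'bench.MotionError'>), ('camera', <function make.<locals>.drawn_camera at 0x7f2a2e0cc0e0>), ('hand_in', <function connect.<locals>.done at 0x7f2a2e03f740>), ('hold_point_z', 18.700000000000003), ('state', <function make.<locals>.<lambda> at 0x7f2a2e0cc5e0>)]
[149.40976138 580.87059777 221.79913637] [[-0.     0.249  0.968]
 [-0.001  0.968 -0.249]
 [-1.    -0.001 -0.   ]]
75.57131226763988
shift [ 0.0922 -0.2875  0.5555] turn [6.777e+01 4.000e-02 8.000e-02] rows>= 12.6
shift [ 0.0922 -0.2875  0.5555] turn [-1.1223e+02 -9.0000e-02  5.0000e-02] rows>= 13.1
```

```bash
python3 -m creep '[0.02,-0.072,0.139,17,0,0,1, 0.0922,-0.2875,0.5555,67.77,0,0,1, 0.0922,-0.2875,0.5555,67.77,0,0,1, 0.0922,-0.2875,0.5555,67.77,0,0,1, 0.0922,-0.2875,0.5555,67.77,0,0,1, 0.0922,-0.2875,0.5555,67.77,0,0,1, 0.0922,-0.2875,0.5555,67.77,0,0,1, 0.0922,-0.2875,0.5555,67.77,0,0,1, 0.0922,-0.2875,0.5555,67.77,0,0,1, 0.0922,-0.2875,0.5555,67.77,0,0,1, 0.0922,-0.2875,0.5555,67.77,0,0,1, 0.0922,-0.2875,0.5555,67.77,0,0,1]' 25
python3 - <<'E'
from h import *
go([615.7,163.9,130],pose(7.8)); print(state()["dq"])
E
```

```text
time: 1.35
tcp_pos: [593.2, 183.8, 134.6]
eef_rot: [0.533, 0.465, 0.533, -0.465]
wrist_force: [-0.1, 0.2, 0.7]
width: 88.0
shift [0.0046 0.0196 0.0228] turn [-0.   -0.01  0.02] rows>= 0.6
[-0.68250367  0.66236832 -0.5864946   0.00436918 -0.08028132 -0.68154475]
```

```bash
python3 -m creep '[0,0,0,0,0,0,1, 0,0,0,0,0,0,1, 0,0,0,0,0,0,1]' 
python3 - <<'E'
from h import *
go([615.7,163.9,30],pose(7.8)); print(state()["dq"])
c=camera("top"); crop(c,210,180,190,130,4,"t3.png")
E
```

```text
time: 1.65
tcp_pos: [591.4, 186.4, 135.3]
eef_rot: [0.533, 0.465, 0.533, -0.465]
wrist_force: [0.7, -0.2, 0.0]
width: 88.1
shift [0.1053 0.021  0.0256] turn [ 0.05 -0.03  0.02] rows>= 2.2
[ 0.01967345 -0.01682329  0.00199867 -0.00081609 -0.00074482 -0.00194437]
```

View pics/t3.png

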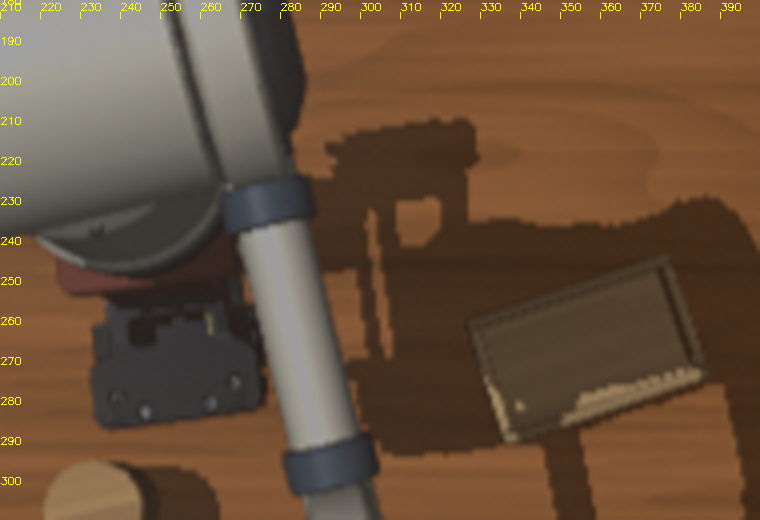

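The arm hides the wedge from the top camera, so I'll use the scene view for checks. Next I align above the wedge and then descend.

```bash
python3 -m creep '[0.005,0.021,0.0256,0,0,0,1, 0.005,0.021,0.0256,0,0,0,1, 0.03,0.021,0.0256,0,0,0,1, 0.055,0.021,0.0256,0,0,0,1, 0.08,0.021,0.0256,0,0,0,1, 0.095,0.021,0.0256,0,0,0,1, 0.1053,0.021,0.0256,0,0,0,1, 0.1053,0.021,0.0256,0,0,0,1, 0.1053,0.021,0.0256,0,0,0,1]' 
python3 - <<'E'
from h import *
go([615.7,163.9,30],pose(7.8))
c=camera("scene"); crop(c,300,170,160,130,5,"s3.png")
E
```

```text
time: 2.6
tcp_pos: [616.7, 163.5, 31.1]
eef_rot: [0.533, 0.465, 0.533, -0.464]
wrist_force: [0.3, -0.4, -0.1]
width: 87.9
shift [ 0.0011 -0.001  -0.0005] turn [ 0.03 -0.01 -0.09] rows>= 0.0
```

View pics/s3.png

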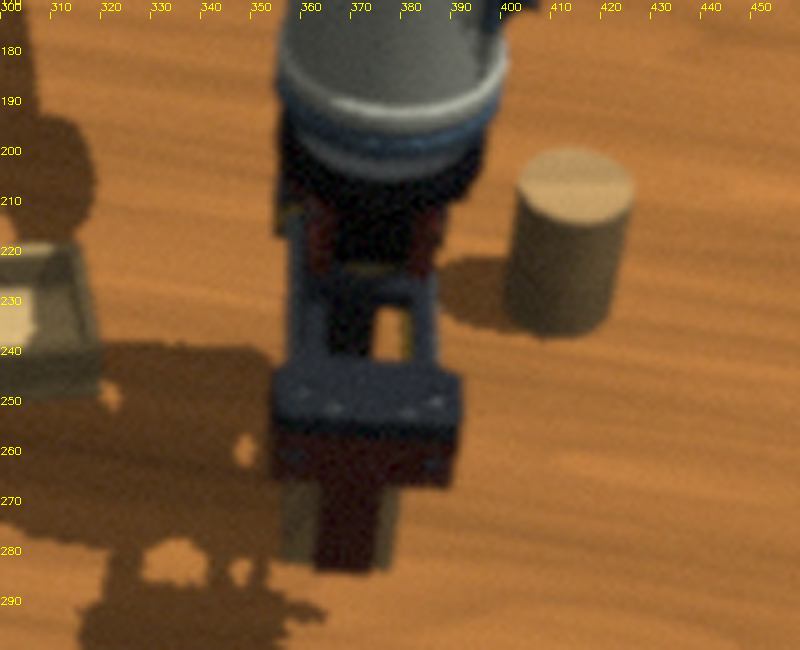

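The scene view shows the finger at (365,275), centred on the wedge's far face. Closing and lifting.

```bash
python3 -m creep '[0,0,0,0,0,0,0.3, 0,0,0,0,0,0,0.3, 0,0,0,0,0,0,0.3, 0,0,0,0,0,0,0.3, 0,0,0,0,0,0,0.3, 0,0,0,0,0,0,0.3, 0,0,0,0,0,0,0.3, 0,0,0,0,0,0,0.3]' 25
python3 - <<'E'
from h import *
go([0,0,0],pose(7.8)); print(state()["wrist_force"])
E
```

```text
time: 3.45
tcp_pos: [616.2, 163.0, 29.9]
eef_rot: [0.533, 0.465, 0.533, -0.465]
wrist_force: [-0.5, -0.4, -0.3]
width: 48.1
shift [ 0.03   -0.6327  0.0778] turn [0.   0.   0.01] rows>= 12.8
[-0.54254465 -0.43638778 -0.25172741]
```

```bash
python3 - <<'E'
from h import *
go([557.6,-30.8,95],pose(18.9)); go([557.6,-30.8,36],pose(18.9)) 
E
python3 -m creep '[-0.03,0,0,0,0,0,0.3, -0.065,0,0,0,0,0,0.3]'
```

```text
shift [-0.0651 -0.0844  0.184 ] turn [-1.11e+01  0.00e+00  1.00e-02] rows>= 4.3
shift [-0.0061 -0.0844  0.184 ] turn [-1.11e+01  0.00e+00  1.00e-02] rows>= 4.1
time: 3.65
tcp_pos: [614.8, 162.7, 92.8]
eef_rot: [0.532, 0.463, 0.534, -0.466]
wrist_force: [0.9, -0.3, -0.5]
width: 47.9
```

```bash
python3 -m creep '[0,-0.012,0.025,-2,0,0,0.3, 0,-0.028,0.062,-4,0,0,0.3, 0,-0.046,0.1,-6.5,0,0,0.3, 0,-0.062,0.135,-8.5,0,0,0.3, 0,-0.075,0.165,-10,0,0,0.3, 0,-0.0844,0.184,-11.1,0,0,0.3, 0,-0.0844,0.184,-11.1,0,0,0.3, 0,-0.0844,0.184,-11.1,0,0,0.3, 0,-0.0844,0.184,-11.1,0,0,0.3]'
python3 - <<'E'
from h import *
go([557.6,-30.8,36],pose(18.9))
c=camera("scene"); crop(c,230,170,160,120,5,"s4.png")
E
```

```text
time: 4.55
tcp_pos: [557.9, -29.9, 94.7]
eef_rot: [0.575, 0.411, 0.576, -0.411]
wrist_force: [0.2, -0.5, -0.6]
width: 48.0
shift [ 0.0587 -0.0006  0.0008] turn [ 0.03 -0.03 -0.  ] rows>= 1.2
```

View pics/s4.png

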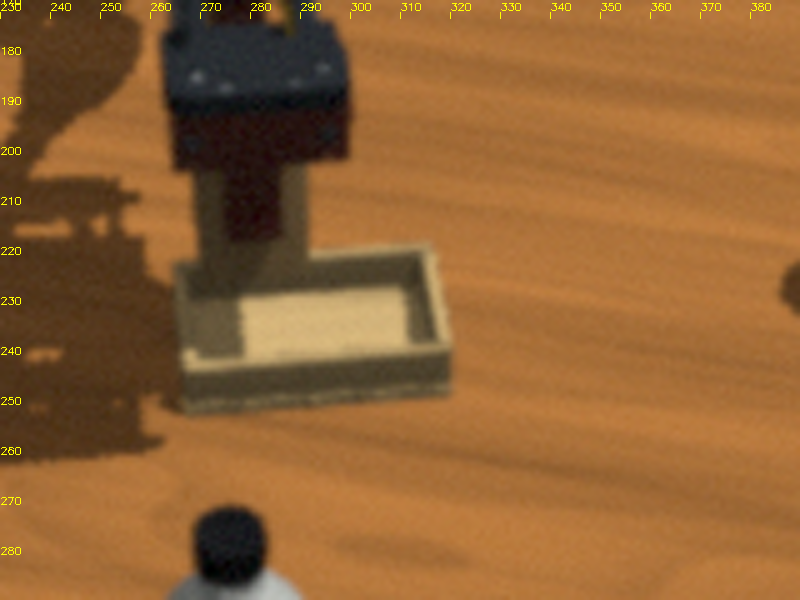

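The wedge hangs upright over the tray's left end at (278,235). Lowering slowly.

```bash
python3 -m creep '[0.02,-0.0006,0.0008,0,0,0,0.3, 0.035,-0.0006,0.0008,0,0,0,0.3, 0.042,-0.0006,0.0008,0,0,0,0.3, 0.047,-0.0006,0.0008,0,0,0,0.3, 0.051,-0.0006,0.0008,0,0,0,0.3, 0.055,-0.0006,0.0008,0,0,0,0.3, 0.058,-0.0006,0.0008,0,0,0,0.3, 0.058,-0.0006,0.0008,0,0,0,0.3, 0.058,-0.0006,0.0008,0,0,0,0.3]'
python3 - <<'E'
from h import *
go([557.6,-30.8,36],pose(18.9))
E
```

```text
time: 5.5
tcp_pos: [557.5, -31.8, 37.1]
eef_rot: [0.575, 0.411, 0.575, -0.411]
wrist_force: [0.8, 0.7, -1.0]
width: 47.9
shift [ 0.0011  0.0004 -0.0009] turn [-0.    0.01 -0.02] rows>= 0.0
```

```bash
python3 -m creep '[0.001,0,0,0,0,0,0.3, 0.0015,0,-0.0008,0,0,0,0.3, 0.002,0,-0.0008,0,0,0,0.3, 0.002,0,-0.0008,0,0,0,0.3]'
```

```text
time: 5.9
tcp_pos: [557.5, -31.1, 35.9]
eef_rot: [0.576, 0.411, 0.575, -0.411]
wrist_force: [-1.3, -0.5, 4.7]
width: 47.6
```

Contact: 4.7 N upwards at z≈36, so the wedge is on the tray floor. Releasing and rising.

```bash
python3 -m creep '[0,0,0,0,0,0,0.75, 0,0,0,0,0,0,0.75, 0,0,0,0,0,0,0.75, -0.01,0,0,0,0,0,0.75, -0.04,0,0,0,0,0,0.75, -0.08,0,0,0,0,0,0.75, -0.08,0,0,0,0,0,0.75, -0.08,0,0,0,0,0,0.75]'
python3 - <<'E'
from h import *
go([465.4,239.1,115],pose(18.9)); go([465.4,239.1,30],pose(18.9))
go([465.4,239.1,30],pose(40))
c=camera("scene"); crop(c,230,170,160,120,5,"s5.png")
E
```

```text
time: 6.7
tcp_pos: [558.0, -31.0, 116.9]
eef_rot: [0.576, 0.412, 0.574, -0.41]
wrist_force: [0.1, -0.1, 0.4]
width: 66.1
shift [ 1.500e-03 -1.000e-04 -2.856e-01] turn [ 0.01  0.08 -0.18] rows>= 5.7
shift [ 0.0865 -0.0004 -0.2857] turn [ 0.01  0.08 -0.18] rows>= 6.0
shift [ 0.0865 -0.0004 -0.2857] turn [-21.09   0.12  -0.17] rows>= 6.0
```

View pics/s5.png

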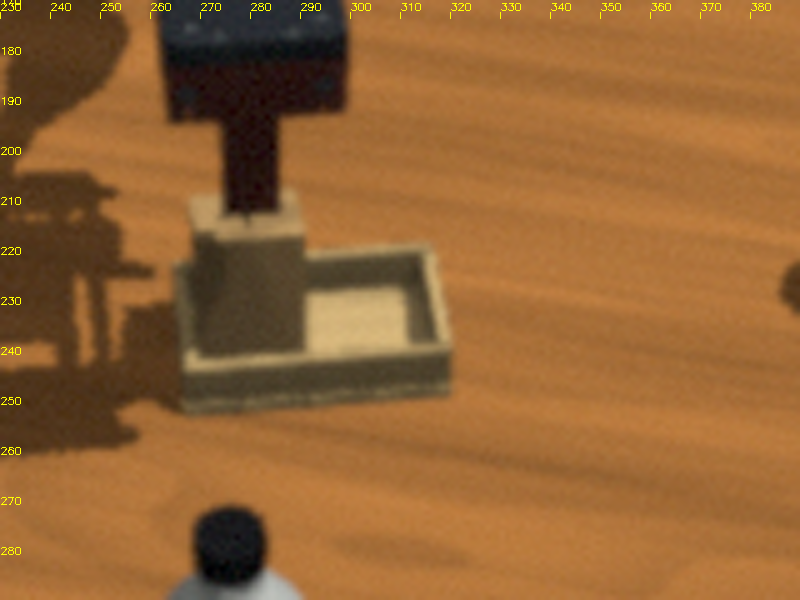

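The wedge stands in the tray's left part, base front edge at (270-291,240), and is released. Next, the roller.

```bash
python3 -m creep '[0.001,0,-0.03,0,0,0,1, 0.001,0,-0.08,0,0,0,1, 0.001,0,-0.13,0,0,0,1, 0.001,0,-0.18,0,0,0,1, 0.001,0,-0.225,0,0,0,1, 0.001,0,-0.26,0,0,0,1, 0.001,0,-0.28,0,0,0,1, 0.001,0,-0.2857,0,0,0,1, 0.001,0,-0.2857,0,0,0,1, 0.001,0,-0.2857,0,0,0,1]'
python3 - <<'E'
from h import *
go([465.4,239.1,30],pose(18.9)); print(state()['q'])
c=camera("scene"); crop(c,360,140,120,110,5,"s6.png")
E
```

```text
time: 7.75
tcp_pos: [464.7, 238.3, 113.1]
eef_rot: [0.575, 0.411, 0.575, -0.412]
wrist_force: [1.0, -0.6, -0.2]
width: 87.8
shift [ 0.0831  0.0011 -0.0005] turn [-0.04  0.04  0.07] rows>= 1.7
[ 4.09138205e-01 -1.11665928e-01  1.62557568e+00 -5.48504122e-04
  1.62901592e+00  7.98859964e-02]
```

View pics/s6.png

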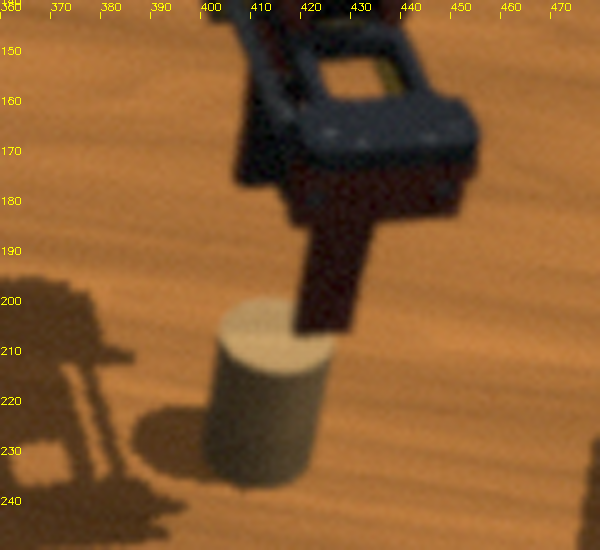

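The far finger hangs above and beyond the roller at (424,205), as expected for the 19° jaw yaw. Descending and gripping.

```bash
python3 -m creep '[0.02,0.0008,-0.0003,0,0,0,1, 0.045,0.0008,-0.0003,0,0,0,1, 0.065,0.0008,-0.0003,0,0,0,1, 0.078,0.0008,-0.0003,0,0,0,1, 0.083,0.0008,-0.0003,0,0,0,1, 0.083,0.0008,-0.0003,0,0,0,1, 0.083,0.0008,-0.0003,0,0,0,0.3, 0.083,0.0008,-0.0003,0,0,0,0.3, 0.083,0.0008,-0.0003,0,0,0,0.3, 0.083,0.0008,-0.0003,0,0,0,0.3, 0.083,0.0008,-0.0003,0,0,0,0.3, 0.083,0.0008,-0.0003,0,0,0,0.3]' 25
python3 -m creep '[0,0,0,0,0,0,0.3, 0,0,0,0,0,0,0.3]'
python3 - <<'E'
from h import *
d=np.array([-0.3239,0.9461]); g=np.array([549.05,-6.0])+23.5*d; print(g)
p,_=tool(); off=(np.array([465.4,239.1])-p[:2])@d; print(p,off)
t=g-off*d; go([*t,100],pose(18.9)); go([*t,36],pose(18.9))
E
```

```text
time: 9.0
tcp_pos: [465.3, 240.0, 31.1]
eef_rot: [0.575, 0.411, 0.575, -0.411]
wrist_force: [-1.4, 0.5, 0.2]
width: 47.4
time: 9.2
tcp_pos: [465.3, 240.0, 31.1]
eef_rot: [0.575, 0.411, 0.575, -0.411]
wrist_force: [-0.3, 0.4, 1.8]
width: 47.6
[541.43835  16.23335]
[465.26161992 239.96378352  31.06108434] -0.8620468944142344
shift [-0.0689 -0.0004  0.2355] turn [ 0.01 -0.   -0.01] rows>= 4.9
shift [-0.0049 -0.0004  0.2355] turn [ 0.01 -0.   -0.01] rows>= 4.7
```

```bash
python3 -m creep '[-0.03,0,0,0,0,0,0.3, -0.07,0,0,0,0,0,0.3, -0.085,0,0.02,0,0,0,0.3, -0.085,0,0.06,0,0,0,0.3, -0.085,0,0.105,0,0,0,0.3, -0.085,0,0.15,0,0,0,0.3, -0.085,0,0.19,0,0,0,0.3, -0.085,0,0.22,0,0,0,0.3, -0.08,0,0.234,0,0,0,0.3, -0.07,0,0.2355,0,0,0,0.3, -0.065,0,0.2355,0,0,0,0.3, -0.065,0,0.2355,0,0,0,0.3]'
python3 -m creep '[0,0,0,0,0,0,0.3, 0,0,0,0,0,0,0.3]'
python3 - <<'E'
from h import *
go([541.2,17.05,36.5],pose(18.9))
c=camera("scene"); crop(c,230,170,160,120,5,"s7.png")
E
```

```text
time: 10.4
tcp_pos: [540.3, 18.5, 94.0]
eef_rot: [0.575, 0.41, 0.577, -0.411]
wrist_force: [0.3, -0.2, -0.9]
width: 47.8
time: 10.6
tcp_pos: [541.5, 18.1, 96.3]
eef_rot: [0.576, 0.411, 0.575, -0.411]
wrist_force: [-0.0, -0.3, 0.1]
width: 47.6
shift [ 0.0598 -0.0007  0.0009] turn [ 0.09  0.   -0.03] rows>= 1.2
```

View pics/s7.png

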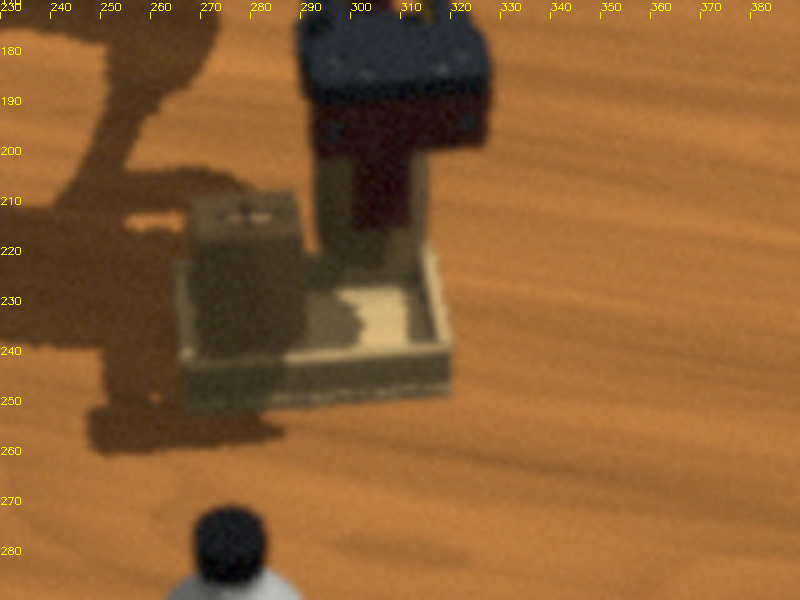

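Roller upright over the free right part at (302-316, 225). Lowering.

```bash
python3 -m creep '[0.02,-0.0005,0.0007,0,0,0,0.3, 0.033,-0.0005,0.0007,0,0,0,0.3, 0.041,-0.0005,0.0007,0,0,0,0.3, 0.046,-0.0005,0.0007,0,0,0,0.3, 0.051,-0.0005,0.0007,0,0,0,0.3, 0.055,-0.0005,0.0007,0,0,0,0.3, 0.058,-0.0005,0.0007,0,0,0,0.3, 0.0595,-0.0005,0.0007,0,0,0,0.3, 0.0595,-0.0005,0.0007,0,0,0,0.3]'
python3 -m creep '[0,0,0,0,0,0,0.3]'
```

```text
time: 11.55
tcp_pos: [541.5, 16.2, 37.1]
eef_rot: [0.576, 0.411, 0.575, -0.411]
wrist_force: [-1.7, -0.0, 2.4]
width: 47.7
time: 11.65
tcp_pos: [541.5, 16.2, 37.1]
eef_rot: [0.576, 0.411, 0.575, -0.411]
wrist_force: [-1.8, -0.4, 2.9]
width: 47.3
```

```bash
python3 -m creep '[0.001,0,0,0,0,0,0.3, 0.001,0,0,0,0,0,0.3, 0.001,0,0,0,0,0,0.3]'
```

```text
time: 11.95
tcp_pos: [541.5, 16.2, 37.1]
eef_rot: [0.576, 0.411, 0.575, -0.411]
wrist_force: [-4.2, 0.1, 7.1]
width: 47.4
```

Firm contact at 37.1, which is the grip height of 31.1 plus the 6 mm floor. Releasing, and rising to clear the view.

```bash
python3 -m creep '[0,0,0,0,0,0,0.75, 0,0,0,0,0,0,0.75, 0,0,0,0,0,0,0.75, -0.01,0,0,0,0,0,0.75, -0.04,0,0,0,0,0,0.75, -0.09,0,0,0,0,0,0.75, -0.14,0,0,0,0,0,0.75, -0.19,0,0,0,0,0,0.75,  -0.19,0,0,0,0,0,0.75, -0.19,0,0,0,0,0,0.75]'
python3 - <<'E'
from h import *
go([500.3,-273.8,200],pose(13.9)); go([500.3,-273.8,200],pose(-76.1)); print(state()['q'])
E
```

```text
time: 12.95
tcp_pos: [542.0, 16.2, 227.8]
eef_rot: [0.577, 0.412, 0.574, -0.41]
wrist_force: [-0.5, 0.3, -0.3]
width: 65.6
shift [ 0.0276 -0.1336  0.2608] turn [ 5.    0.08 -0.23] rows>= 5.9
shift [ 0.0276 -0.1336  0.2608] turn [95.   -0.12 -0.24] rows>= 11.1
[-3.27623188e-02 -6.73483398e-02  1.38132687e+00 -1.63448863e-05
  1.82337754e+00 -3.62693321e-01]
```

```bash
python3 -m creep '[0,-0.012,0.025,1,0,0,0.75, 0.005,-0.034,0.067,2,0,0,0.75, 0.01,-0.056,0.11,3,0,0,0.75, 0.016,-0.078,0.154,4,0,0,0.75, 0.02,-0.1,0.198,5,0,0,0.75, 0.025,-0.12,0.235,5,0,0,0.75, 0.0276,-0.13,0.254,5,0,0,0.75, 0.0276,-0.1336,0.2608,5,0,0,0.75, 0.0276,-0.1336,0.2608,5,0,0,0.75, 0.0276,-0.1336,0.2608,5,0,0,0.75]'
python3 - <<'E'
from h import *
go([500.3,-273.8,78],pose(13.9))
c=camera("top"); cv2.imwrite("pics/top8.png",c["color"]); crop(c,310,220,100,90,8,"t8.png")
P=cloud(c)
def reg(u0,u1,v0,v1,z0,z1):
    p=P[v0:v1,u0:u1].reshape(-1,3); return p[(p[:,2]>z0)&(p[:,2]<z1)]
p=reg(310,410,200,310,55,100); print(len(p)); 
d=np.array([-0.3239,0.9461]); e=np.array([.9461,.3239])
q=(p[:,:2]-[549.05,-6.0]); a=np.c_[q@e,q@d]
w=a[:,1]<-2.2
for m in (w,~w): print(m.sum(),a[m].min(0),a[m].max(0),p[m].mean(0),p[m,2].min(),p[m,2].max(),cv2.minAreaRect(p[m,:2].astype('f4')))
k=np.linalg.lstsq(np.c_[p[w][:,:2],np.ones(w.sum())],p[w][:,2],rcond=None)[0]; print(k,np.degrees(np.arctan(np.hypot(*k[:2]))),np.degrees(np.arctan2(k[1],k[0])))
k=np.linalg.lstsq(np.c_[p[~w][:,:2],np.ones((~w).sum())],p[~w][:,2],rcond=None)[0];print(k)
t=reg(320,395,235,300,22,32); print(cv2.minAreaRect(t[:,:2].astype('f4')))
E
```

```text
time: 13.95
tcp_pos: [499.6, -272.6, 197.3]
eef_rot: [0.557, 0.436, 0.557, -0.435]
wrist_force: [-0.9, 0.9, 0.1]
width: 65.8
shift [0.1193 0.0005 0.0015] turn [ 0.05 -0.07  0.02] rows>= 2.4
1075
598 [-22.88460669 -48.06999806] [24.66212786 -3.37838639] [558.06817302 -28.65207498  79.82522857] 55.10823178261396 92.82619959260269 ((558.2581787109375, -29.989072799682617), (47.504451751708984, 44.68388366699219), 18.69860076904297)
477 [-22.49085239  -0.6257129 ] [24.30934883 46.64311868] [542.1462638   16.60592574  75.45479437] 56.6265777882661 81.05889264582375 ((542.2554321289062, 16.716602325439453), (46.551761627197266, 46.61098098754883), 0.5439640283584595)
[ 3.59849256e-01  1.94264589e-02 -1.20438580e+02] 19.817805819071527 3.0901125558319467
[ 3.11187881e-02 -3.47100580e-02  5.91602523e+01]
((548.9925537109375, -5.812412261962891), (67.9852066040039, 111.92028045654297), 18.863784790039062)
```

View pics/t8.png

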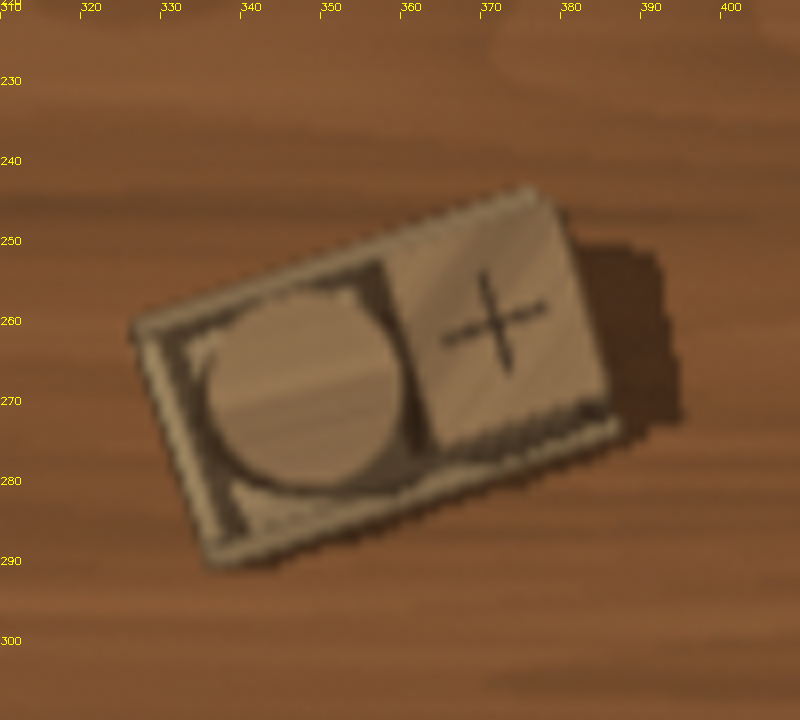

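View pics/top8.png

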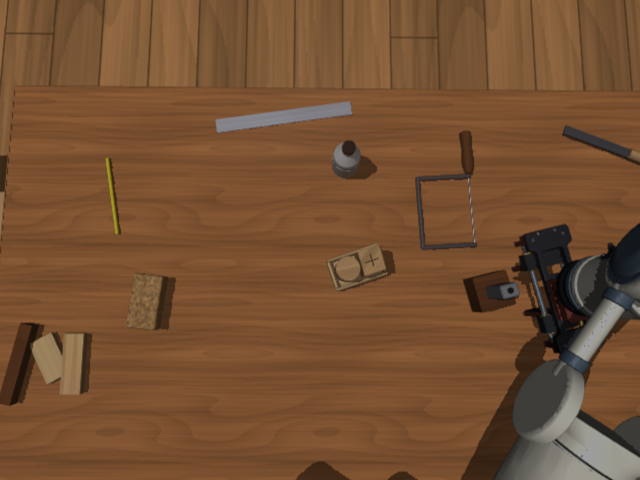

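Both stand in the tray: roller top at (347,268), wedge with cross centre at (371.5,260). I'll check their uprightness with interior pixels only.

```bash
python3 - <<'E'
from h import *
d=np.array([-0.3239,0.9461]); e=np.array([.9461,.3239])
for i in range(2):
    c=camera("top"); P=cloud(c).reshape(-1,3)
    q=P[:,:2]-[549.0,-5.9]; a=np.c_[q@e,q@d]
    r=(np.hypot(*(P[:,:2]-[542.2,16.7]).T)<19)&(P[:,2]>50)
    w=(np.hypot(*(P[:,:2]-[558.2,-30.]).T)<18)&(P[:,2]>50)
    for m in (r,w):
        p=P[m]; k=np.linalg.lstsq(np.c_[p[:,:2]-p[:,:2].mean(0),np.ones(len(p))],p[:,2],rcond=None)[0]
        res=np.std(p[:,2]-(p[:,:2]-p[:,:2].mean(0))@k[:2]-k[2])
        print(len(p),p.mean(0).round(2),k[2].round(2),"slope",np.degrees(np.arctan(np.hypot(*k[:2]))).round(2),"az",np.degrees(np.arctan2(k[1],k[0])).round(1),"res",res.round(2))
    print("cross",ray(c,371.5,260,80.7))
crop(camera("scene"),240,180,100,85,8,"s9.png")
E
```

```text
294 [542.1   16.84  75.73] 75.73 slope 0.57 az 1.9 res 1.67
267 [558.15 -29.94  80.57] 80.57 slope 19.81 az 17.7 res 1.6
cross [557.48133563 -30.26168193  80.7       ]
292 [542.11  16.87  75.77] 75.77 slope 0.95 az 11.7 res 1.43
268 [558.21 -30.06  80.63] 80.63 slope 19.88 az 16.2 res 1.53
cross [557.48133563 -30.26168193  80.7       ]
```

View pics/s9.png

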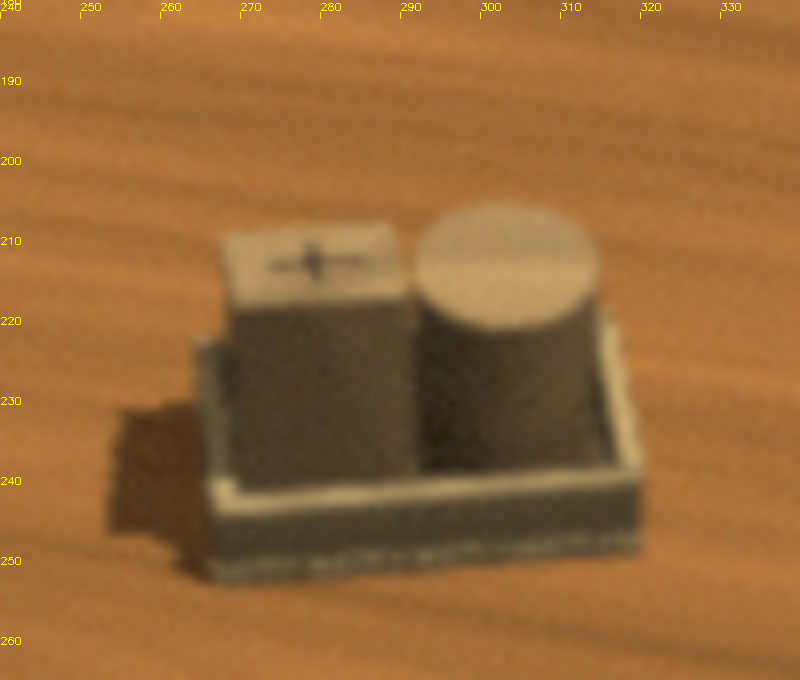

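Both are seated: tops at 75.7 (expected 76) and 80.6 (expected 80.7), slope 19.9°. Now the probe.

```bash
python3 -m creep '[0.03,0.0005,0.001,0,0,0,0.75, 0.06,0.0005,0.001,0,0,0,0.75, 0.085,0.0005,0.001,0,0,0,0.75, 0.105,0.0005,0.001,0,0,0,0.75, 0.115,0.0005,0.001,0,0,0,0.75, 0.119,0.0005,0.001,0,0,0,0.75, 0.119,0.0005,0.001,0,0,0,0.75, 0.119,0.0005,0.001,0,0,0,0.75, 0.119,0.0005,0.001,0,0,0,0.75]'
python3 - <<'E'
from h import *
go([500.3,-273.8,78],pose(13.9))
c=camera("scene"); crop(c,130,110,110,110,5,"s10.png")
E
```

```text
time: 15.05
tcp_pos: [500.7, -275.0, 80.3]
eef_rot: [0.558, 0.436, 0.556, -0.436]
wrist_force: [0.2, -0.7, 0.1]
width: 66.1
shift [ 0.0023 -0.0002 -0.0012] turn [ 0.01  0.1  -0.09] rows>= 0.1
```

View pics/s10.png

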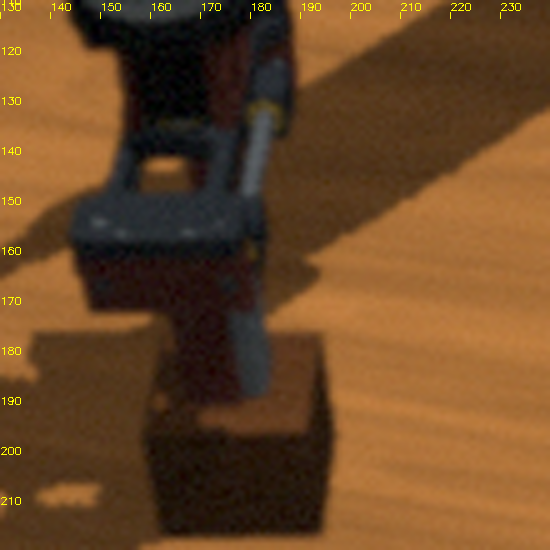

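The far finger is in front of the handle at (170,185), clear of the stand. Gripping.

```bash
python3 -m creep '[0.001,0,0,0,0,0,0.75, 0.001,0,0,0,0,0,0.1, 0.001,0,0,0,0,0,0.1, 0.001,0,0,0,0,0,0.1, 0.001,0,0,0,0,0,0.1, 0.001,0,0,0,0,0,0.1, 0.001,0,0,0,0,0,0.1, 0.001,0,0,0,0,0,0.1, 0.001,0,0,0,0,0,0.1, 0.001,0,0,0,0,0,0.1]' 40
python3 -m creep '[0,0,0,0,0,0,0.1, 0,0,0,0,0,0,0.1]'
python3 - <<'E'
from h import *
p,r=tool(); print(p, r.inv().apply(np.array([500.3,-273.8,5])-p), state()["moment"])
E
```

```text
time: 16.1
tcp_pos: [500.0, -274.6, 77.8]
eef_rot: [0.557, 0.436, 0.557, -0.436]
wrist_force: [-0.8, 0.0, -0.1]
width: 26.1
time: 16.3
tcp_pos: [500.0, -274.6, 77.8]
eef_rot: [0.557, 0.436, 0.557, -0.436]
wrist_force: [-0.5, 0.5, -0.0]
width: 25.9
[ 500.02998639 -274.62025735   77.77814163] [72.77806131  0.47143682 -0.73155163] [-0.08462449  0.18383721 -0.02993385]
```

```bash
python3 -m creep '[-0.01,0,0,0,0,0,0.1, -0.025,0,0,0,0,0,0.1, -0.045,0,0,0,0,0,0.1, -0.07,0,0,0,0,0,0.1, -0.1,0,0,0,0,0,0.1, -0.12,0,0,0,0,0,0.1, -0.13,0,0,0,0,0,0.1, -0.13,0,0,0,0,0,0.1, -0.13,0,0,0,0,0,0.1]'
python3 - <<'E'
from h import *
p,r=tool(); c=camera("scene"); crop(c,120,60,120,110,6,"s11.png")
t=r.apply([72.8,0,-.7])+p; print(p,t,proj(c,t))
c=camera("top");crop(c,440,230,160,110,5,"t11.png");print(proj(c,t))
w=pose(18.7)
# goal: tool x = -(mark z)
n=R.from_euler('z',18.7,degrees=True).apply([-np.sin(np.radians(20)),0,np.cos(np.radians(20))])
yd=np.cos(np.radians(18.7)); x=-n; zz=np.cross(x,[np.cos(np.radians(18.7)),np.sin(np.radians(18.7)),0]); zz/=np.linalg.norm(zz); y=np.cross(zz,x)
G=R.from_matrix(np.c_[x,y,zz]); print(G.as_matrix().round(3))
mark=np.array([557.6,-30.2,80.7])
for h in (60,20): go(mark+n*h-G.apply([72.8,0,-.7]),G)
E
```

```text
time: 17.2
tcp_pos: [500.0, -274.5, 207.1]
eef_rot: [0.557, 0.436, 0.557, -0.436]
wrist_force: [-0.3, 0.5, -1.1]
width: 26.0
[ 499.99112431 -274.46707698  207.13229012] [ 499.77214037 -273.75315695  134.33275466] [[172.23919716 158.52643978]]
[[508.90132804 290.05830489]]
[[ 0.324  0.89   0.321]
 [ 0.11   0.301 -0.947]
 [-0.94   0.342 -0.   ]]
shift [ 0.0009  0.0697 -0.2185] turn [-4.77  0.72 20.09] rows>= 4.6
shift [ 0.0384  0.0834 -0.2196] turn [-4.77  0.72 20.09] rows>= 4.8
```

View pics/s11.png

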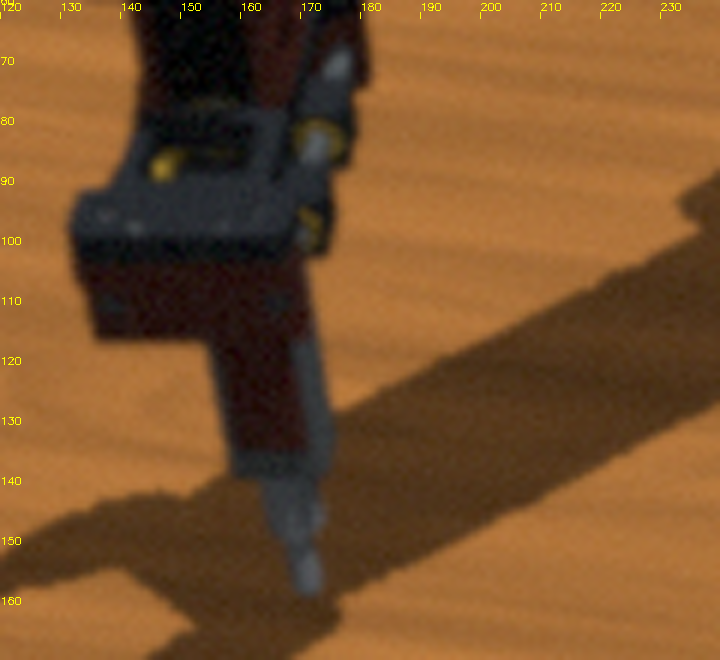

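View pics/t11.png

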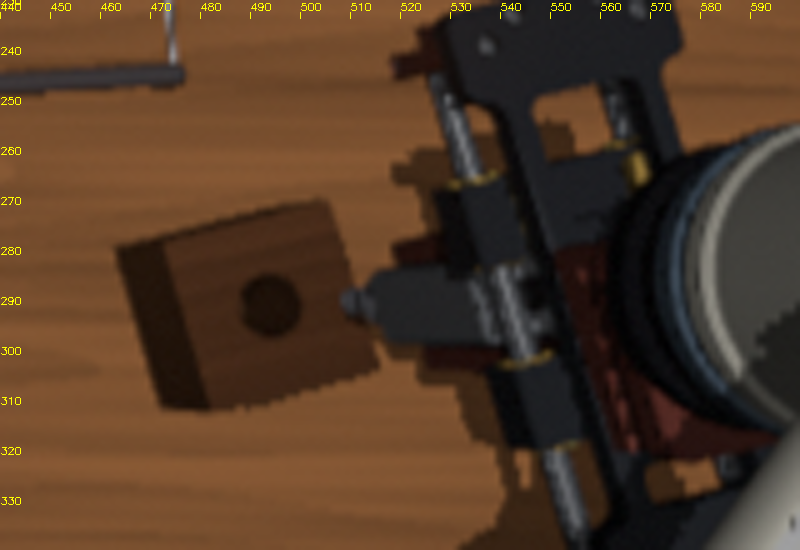

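```bash
python3 - <<'E'
from h import *
c=camera("scene"); print(proj(c,[557.6,-30.2,80.7]), proj(c,[542.1,16.8,76]))
p,r=tool(); print(p)
for o in ([72.8,0,-.7],[72.8,0,1.3],[72.8,2,-.7],[17,0,-.7]): print(proj(c,p+r.apply(o)))
crop(c,150,110,40,55,10,"s12.png")
E
```

```text
[[279.27234524 212.50389898]] [[303.49143533 212.65114263]]
[ 499.64454677 -274.33692192  206.05032324]
[[172.48816522 158.82760569]]
[[171.52504435 158.83953119]]
[[172.36404122 159.40113413]]
[[168.41603782 136.57971591]]
```

View pics/s12.png

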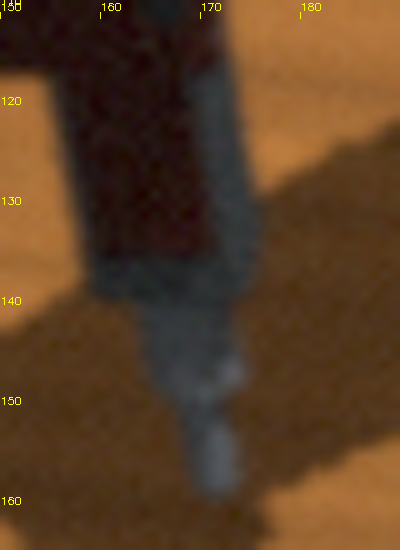

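```bash
python3 -m creep '[0,0.006,-0.02,-0.5,0,1.5,0.1, 0,0.018,-0.058,-1.2,0.1,5,0.1, 0,0.032,-0.1,-2.2,0.3,9,0.1, 0,0.046,-0.143,-3.1,0.4,13,0.1, 0,0.058,-0.182,-4,0.6,17,0.1, 0,0.066,-0.207,-4.5,0.7,19,0.1, 0,0.0697,-0.2185,-4.77,0.72,20.09,0.1, 0,0.0697,-0.2185,-4.77,0.72,20.09,0.1, 0,0.0697,-0.2185,-4.77,0.72,20.09,0.1, 0,0.0697,-0.2185,-4.77,0.72,20.09,0.1]'
cat >> h.py <<'E'
n=R.from_euler('z',18.7,degrees=True).apply([-np.sin(np.radians(20)),0,np.cos(np.radians(20))])
_x=-n; _z=np.cross(_x,[np.cos(np.radians(18.7)),np.sin(np.radians(18.7)),0]); _z/=np.linalg.norm(_z)
G=R.from_matrix(np.c_[_x,np.cross(_z,_x),_z]); mark=np.array([557.6,-30.2,80.7])
E
python3 - <<'E'
from h import *
for h in (60,25): go(mark+n*h-G.apply([72.8,0,-.7]),G)
print(state()["q"],state()["width"])
E
```

```text
time: 18.35
tcp_pos: [515.4, -46.9, 207.5]
eef_rot: [0.638, 0.505, 0.493, -0.307]
wrist_force: [0.3, -0.4, -1.1]
width: 25.6
shift [ 0.0018 -0.0008 -0.0016] turn [-0.03  0.14 -0.02] rows>= 0.1
shift [ 0.0368 -0.0008 -0.0017] turn [-0.03  0.14 -0.02] rows>= 0.7
[-0.28995924 -0.43259967  1.76057834  0.19732881  1.5241036  -0.59580945] 25.63247771187024
```

```bash
python3 -m creep '[0.01,-0.0005,-0.001,0,0,0,0.1, 0.025,-0.0005,-0.001,0,0,0,0.1, 0.038,-0.0005,-0.001,0,0,0,0.1, 0.045,-0.0005,-0.001,0,0,0,0.1, 0.045,-0.0005,-0.001,0,0,0,0.1, 0.045,-0.0005,-0.001,0,0,0,0.1, 0.045,-0.0005,-0.001,0,0,0,0.1]'
python3 - <<'E'
from h import *
go(mark-G.apply([72.8,0,-.7]),G); print(state()["wrist_force"])
p,r=tool()
for m in("scene","top"):
    c=camera(m); print(m,"tip",proj(c,p+r.apply([72.8,0,-.7])),"mark",proj(c,mark),"tipdz+1",proj(c,p+r.apply([72.8,0,.3])),"dy+1",proj(c,p+r.apply([72.8,1,-.7])),"axis@40",proj(c,p+r.apply([22.8,0,-.7])))
    u,v=proj(c,mark)[0].astype(int); crop(c,u-35,v-45,70,60,10,f"{m}13.png")
E
```

```text
time: 19.05
tcp_pos: [529.4, -40.1, 166.1]
eef_rot: [0.639, 0.506, 0.493, -0.306]
wrist_force: [-0.2, -0.6, -1.1]
width: 25.9
shift [ 0.0177 -0.0012  0.0003] turn [ 0.06  0.15 -0.15] rows>= 0.4
[-0.18157759 -0.63592403 -1.07234467]
scene tip [[278.95591901 204.59111629]] mark [[279.27234524 212.50389898]] tipdz+1 [[278.46116297 204.62420689]] dy+1 [[278.99126291 204.76461685]] axis@40 [[277.75867788 181.01068178]]
top tip [[373.38085018 261.62243998]] mark [[371.46787386 259.93910422]] tipdz+1 [[373.87406274 261.45822089]] dy+1 [[373.24287588 261.14346402]] axis@40 [[379.93400312 268.6715026 ]]
```

View pics/scene13.png

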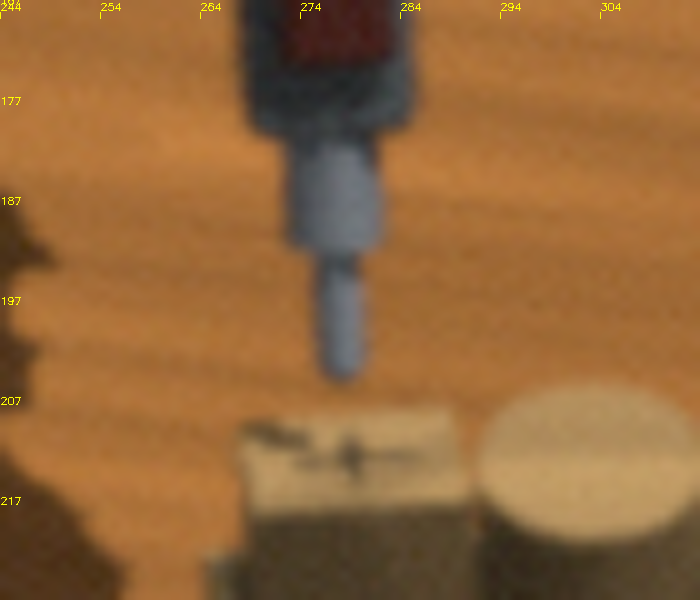

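View pics/top13.png

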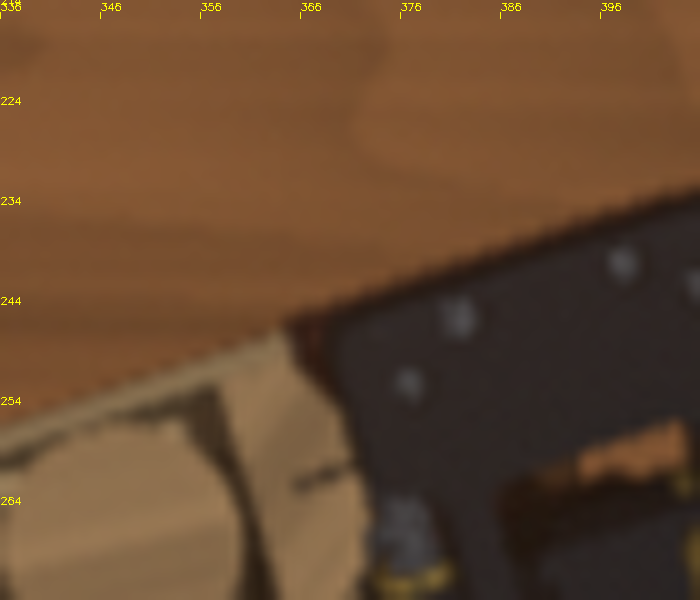

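The scene view shows the tip at (278.2,204.8) and the cross at (279.1,212.6), so the tip is about 1.2 mm further along tool +z than I modelled. I'll shift -1 mm in z and -0.8 mm in y, then approach.

```bash
python3 -m creep '[0,-0.0008,-0.001,0,0,0,0.1, 0.005,-0.0008,-0.001,0,0,0,0.1, 0.01,-0.0008,-0.001,0,0,0,0.1, 0.013,-0.0008,-0.001,0,0,0,0.1, 0.013,-0.0008,-0.001,0,0,0,0.1, 0.013,-0.0008,-0.001,0,0,0,0.1]'
cat > m.py <<'E'
from h import *
ps=[];fs=[];rs=[];cs={}
for i in range(6):
    c=camera("scene"); p,r=tool(); ps.append(p); rs.append(r.as_rotvec()); fs.append(state()["wrist_force"])
p=np.mean(ps,0); r=R.from_rotvec(np.mean(rs,0)); f=np.mean(fs,0)
print("p",p.round(2),"sd",np.std(ps,0).round(2),"axial N",(f@n).round(2),"f",f.round(2), "turn",np.degrees((r.inv()*G).as_rotvec()).round(2))
print("to contact (tool)",r.inv().apply(mark-(p+r.apply([72.8,0,.5]))).round(2),"t",state()["time"])
u,v=proj(c,mark)[0].astype(int); import sys; crop(c,u-25,v-40,50,50,12,sys.argv[1])
E
python3 m.py s14.png
```

```text
time: 19.75
tcp_pos: [532.3, -37.9, 152.6]
eef_rot: [0.638, 0.505, 0.494, -0.306]
wrist_force: [0.2, 0.2, -0.8]
width: 25.9
p [532.45 -37.99 153.06] sd [0.02 0.02 0.07] axial N -1.28 f [ 0.04 -0.2  -1.37] turn [ 0.04  0.12 -0.11]
to contact (tool) [ 4.2  -0.16  0.02] t 20.05
```

View pics/s14.png

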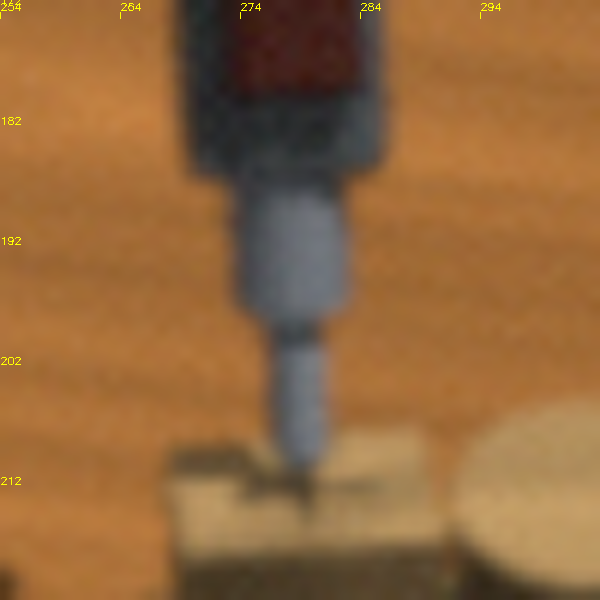

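The tip is at (278.8,210.2), 4 mm above the cross and about 0.5 mm to the left. Continuing with a -0.5 mm z trim.

```bash
python3 -m creep '[0.001,0,-0.0005,0,0,0,0.1, 0.003,0,-0.0005,0,0,0,0.1, 0.005,0,-0.0005,0,0,0,0.1, 0.007,0,-0.0005,0,0,0,0.1, 0.007,0,-0.0005,0,0,0,0.1, 0.007,0,-0.0005,0,0,0,0.1]'
python3 m.py s15.png
```

```text
time: 20.65
tcp_pos: [534.6, -36.7, 146.6]
eef_rot: [0.638, 0.506, 0.493, -0.306]
wrist_force: [-1.6, 1.0, 1.4]
width: 25.8
p [534.57 -36.75 146.53] sd [0.01 0.01 0.05] axial N 0.84 f [-0.4  -0.24  0.73] turn [ 0.05  0.12 -0.11]
to contact (tool) [-2.76 -0.19  0.53] t 20.95
```

View pics/s15.png

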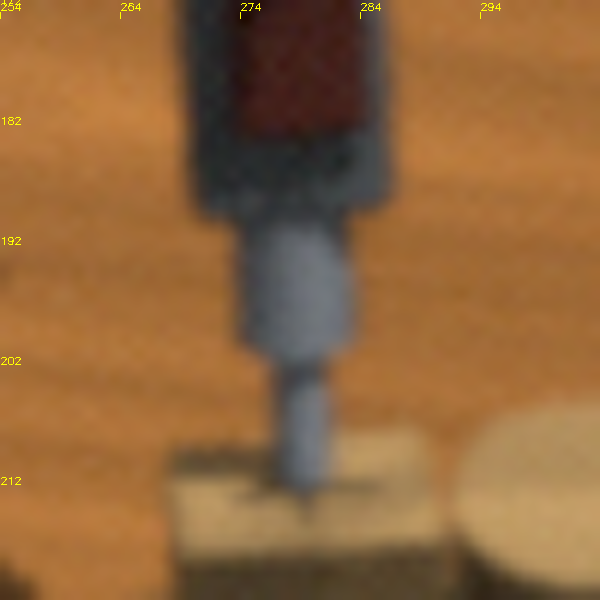

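Contact is made on the cross: tip at (278.8,212.2), on the crossing of the lines. The force rise is 2.1 N, so about 2.6 mm pushed, and geometry gives 2.8 mm. Pressing 4.3 mm more.

```bash
python3 -m creep '[0.0012,0,0,0,0,0,0.1, 0.0024,0,0,0,0,0,0.1, 0.0036,0,0,0,0,0,0.1, 0.0044,0,0,0,0,0,0.1, 0.0044,0,0,0,0,0,0.1, 0.0044,0,0,0,0,0,0.1, 0.0044,0,0,0,0,0,0.1]'
python3 m.py s16.png
```

```text
time: 21.65
tcp_pos: [536.0, -36.3, 142.4]
eef_rot: [0.638, 0.506, 0.493, -0.306]
wrist_force: [-1.6, 0.1, 1.9]
width: 25.8
p [536.   -36.27 142.3 ] sd [0.01 0.01 0.03] axial N 3.08 f [-1.25 -0.09  2.83] turn [ 0.04  0.12 -0.11]
to contact (tool) [-7.25 -0.13  0.53] t 21.95
```

View pics/s16.png

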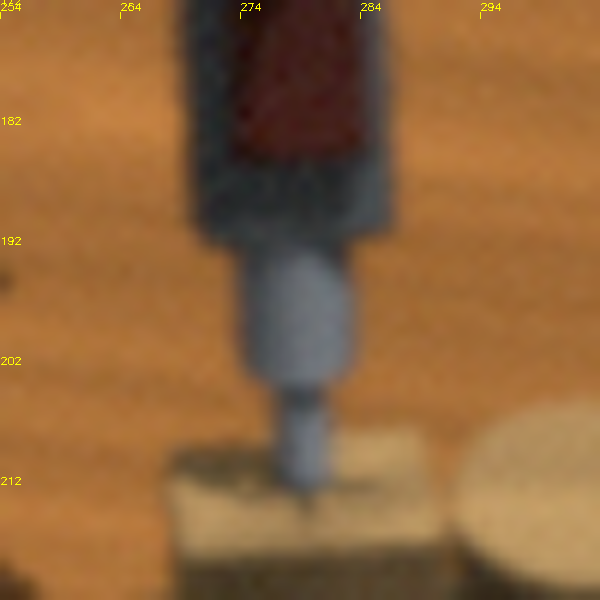

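```bash
python3 - <<'E'
from h import *
cv2.imwrite("pics/s17.png",camera("scene")["color"])
E
```

```text
(no output)
```

View pics/s17.png

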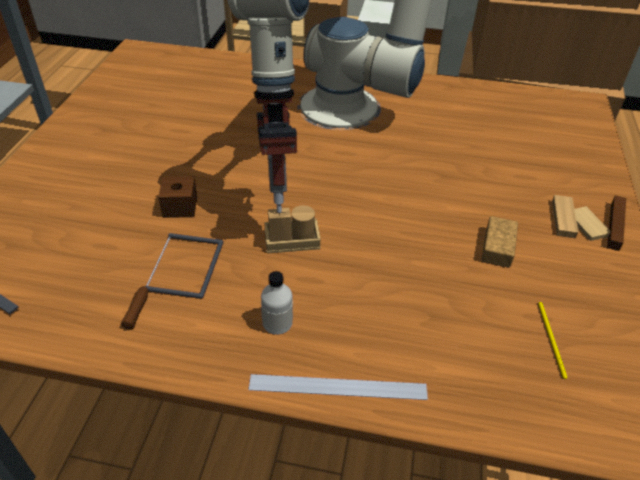

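The block and roller are in the tray at (292,232), and the probe rests on the block at (279,212). The saw, glue bottle and sanding block look unmoved. Handing in.

```bash
python3 -c "
from bench import *
print(hand_in())"
```

```text
the job is handed in; nothing more can be done
None
```

The block and the roller stand side by side in the tray, released, and the arm is still holding the probe on the block's pencil cross. I handed the job in at about 22 s; no verdict was reported.

- **Tray:** before I fetched the probe, the tops measured 75.7 mm for the roller (76 expected) and 80.6 mm at the cross (80.7 expected). The slope read 19.9°, so both are upright on the tray floor.
- **Plunger:** geometry puts it about 7.3 mm in, and the 4.4 N force rise puts it nearer 7.8 mm. The two differ slightly, but both are close to half way.
- **Squareness:** the tool is within about 0.2° of square to the sloping face.
- **Tip position:** the scene camera shows the tip on the crossing of the lines. The position computed from the arm is about 0.5 mm off sideways, because I trimmed it by the image. The arm hid the mark from the top camera, so the fore-and-aft position rests on the earlier measurements, good to about 1 mm.
- **Other objects:** in the last picture the saw, glue bottle and sanding block appear where they started.

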